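Centre the footed tea-light cup on its coaster

ROBOT

A 7-joint arm with a two-finger parallel gripper is mounted at the origin on the work surface. World frame = base frame: x ahead of the robot, y to its left, z up, the work surface at z = 0. Lengths are in mm, angles in rad, forces in N, time in s.
With the tool pointing down it reaches from about 400 to 900 mm from the base axis. Payload 5.5 kg.
Tool frame: the origin (TCP) lies on the centre line of the jaws, within the pads' length; the fingertips stand 25 mm ahead of it and the grasp point (between the pads) lies 6 mm ahead of it; z points along the fingers, y is the line along which they close (so a half turn about z gives the same grasp; the last joint's range is limited). The gripper opens to 85 mm and grips with 20 to 120 N. Pads are 22 mm wide; open, the fingers measure 114 mm over their backs; the gripper's body (76 mm by 85 mm) begins 54 mm behind the grasp point. The pads swing forward as they close: fully open they stand 13 mm farther back than shut.
Start: joints at [-1.052, 0.501, -0.427, 1.55, 0.221, 1.138, -0.21], TCP at [164.425, 628.859, 256.31] pointing down, gripper open.
Joint ranges: [-2.88, 2.88], [-0.31, 2.03], [-1.54, 1.56], [0.2, 2.42], [-1.41, 4.55], [0.19, 2.02], [-2.57, 2.57]. Speed limits (rad/s): [2.57, 2.57, 3.14, 3.14, 3.14, 3.14, 3.14].

INTERFACE

Orientations are given as a rotation vector (axis times angle).
In Python, from rig import sense, capture, camera_params, hand_in, regions_of gives the robot as it stands.
- The arm moves only by the tool step_arm, never from a script. Its argument "motion" is a list of rows, each a list of 7 numbers: the shift along the tool's x, y, z in units of 30 mm (1.0 is 30 mm), then the turn, a rotation vector about the tool's x, y, z in rad, then the closure, from 0 (fully open) to 1 (shut). In form: [[x, y, z, wx, wy, wz, claw], ...]. A call has 1 to 5 rows; each row is the pose to reach, as a shift and turn from the pose commanded when the call began, along the tool's axes at that moment; what a row does not reach only later rows make up. A row lasts 1/10 s, in which the tool goes at most 50 mm and 8.59 degrees, less where a joint would pass 70% of its speed; a pose out of reach is approached as far as the arm can. A call with a gripper value outside its range is refused whole. The fingers move at their own pace and stop on an object; the grip force is fixed at half the most. Time passes only in rows, so rows that repeat a pose let the fingers close. It gives the time, the measured TCP pose, the force, the opening and the grip force at its end, in the units of the state.
- sense(): the state, without advancing time (a new reading comes with each control period).
- capture(name): name is "side" or "top" or "wrist"; returns (picture, depth): 420x560x3 uint8, red, green, blue; 420x560 float32, mm along the optical axis (not along the pixel's ray), 0 where there is no reading.
- camera_params(name): a dict with "mtx" (3x3 intrinsics, pixels), "extrinsics" (4x4, takes a point from world to camera coordinates); the wrist camera has in their place "mount" (4x4, takes a point from camera to tool coordinates, whose origin is the TCP and whose axes are the flange's). Camera axes: x right, y up, looking along -z (the intrinsics and any distortion apply to the point x, -y, -z); pixel columns grow to the right and rows downward; lengths in mm; the calibration is good to about 2 mm. A picture is of the moment at which its call begins: read the wrist's pose just before it. camera_params takes no time and is no camera call.
- hand_in(): hands the job in; it is judged then, once.
Trained networks look in the newest picture that a camera, given by its name, has taken for a name from the list of things; names that differ only in an ending like _2 or _b are one class to them, and where a whole thing is asked for, a point or a joint stands for the part that bears it (a point fixed in the world has none). Each returns a list of dicts, best first, with "p" (0 to 1); they miss things now and then, are a little off and sometimes report something else, mostly with a low value. They report only what shows in the picture. A call takes as long as a camera call. They do not tell look-alikes from the thing itself.
- regions_of(thing, camera): "mask" (420x560 bool, what is visible of it) and "extent" ([left, top, right, bottom] in pixels, round what is visible of it).
The state is a dict: "clock": time; "joint_positions": joint angles; "dq": joint speeds; "effort": joint torques, N m; "tcp_pos": TCP position; "tcp_rot": TCP orientation; "ft_force": force on the tool from outside, world axes, zero at the start; "ft_torque": the same for the moment, N m; "opening": finger opening in mm; "grasp_force": force on a finger pad.
Only numpy, scipy, OpenCV 4.12 (cv2) and the standard library are available. Lean on these libraries where they do the work, as an engineer would, in place of code of your own. Each camera call takes 0.05 s, during which the arm holds its last target. There are 200 camera calls.

TASK

The little blue tea-light cup stands off to one side of its round white coaster. With the fingertips, nudge it by light taps or pushes low on its foot until it stands upright in the middle of the coaster, then back away. It is wobbly and tips if pushed high up: be gentle, do not grip it, lift it, knock it over or push it off, and leave the coaster and everything else on the shelf where they are.

Things in the scene. Friction and masses are not known exactly. Their poses are not given: they have to be found in the camera images.
- cup: Blue footed tea-light cup, 64 mm tall plus 5 mm wick, about 150 g, loose, round. Origin: centre of its underside; z up its axis. Stands on a flat ring only 32 mm across; foot flares to 54 mm diameter; stem 16 to 24 mm diameter, 20 to 40 mm up; bowl 44 mm diameter, 48 to 60 mm up, with an aluminium tea light on top. Pushed at the bowl it tips.
- cup_foot (a point): Point on the cup's axis level with the middle of the foot's widest part: an upright rim 54 mm in diameter, 5 to 14 mm above the cup's underside (this point 9.5 mm above it, 19.5 mm above the shelf). Pushed slowly at this rim the cup slides without tipping and stops when the push stops.
- coaster: Round flat white ceramic coaster, 104 mm diameter, 10 mm thick, about 300 g, loose on the shelf (shelf top at z = 0), with a thin grey ring of 92 mm diameter round its middle. Origin: centre of its underside; z up. It stays put while the cup slides slowly over it. The cup starts about 22 to 32 mm off its centre, in any direction.
- dispenser: Bystander: empty chrome push dispenser, 70 mm diameter, 172 mm tall, spout reaching 51 mm from its axis. Origin: centre of its underside. Loose, leave alone.
- scoop: Bystander: lavender plastic scoop, open box 65 x 50 x 34 mm with its handle reaching to 106 mm along its own -x. Origin: centre of the box's underside. Loose, leave alone.
- tub: Bystander: closed white tub with twist cap, 80 mm diameter, 64 mm tall. Origin: centre of its underside. Loose, leave alone.
- dustpan: Bystander: tiny steel dustpan, pan 100 x 110 x 30 mm, handle reaching to 138 mm along its own +x. Origin: centre of the pan's underside. Loose, leave alone.
- matchbox: Bystander: red matchbox 56 x 36 x 16 mm. Origin: centre of its underside. Loose, leave alone.
- keydish: Bystander: terracotta bowl for keys, 110 mm diameter, 28 mm tall. Origin: centre of its underside. Loose, leave alone.
Not all that is in view belongs to the job. Of the things shaped like the coaster, the white one is meant.

How it is judged (in metres and radians):
At the end, for the whole second after the job is handed in: The cup stands upright (within 3 degrees) and at rest on the coaster, its axis within 7 mm of the coaster's centre, with the coaster within 10 mm of where it was (horizontal distance between cup and coaster below 0.007 m and angle between cup's own z axis and vertical below 0.05 rad and z of cup in the frame of coaster between 0.007 and 0.013 m and linear speed of cup below 0.01 m/s and distance of coaster from where it was at the start of the episode below 0.01 m); the robot touches nothing.
It fails at once if the cup is knocked over (tilted more than 20 degrees) or pushed off the coaster (angle between cup's own z axis and vertical above 0.35 rad or z of cup in the frame of coaster below 0.004 m).
It fails at once if the cup is lifted (more than 8 mm) off the coaster (z of cup in the frame of coaster above 0.018 m).
It fails at once if the cup is pushed hard or gripped (more than 10 N) (contact force between cup and the fingers above 10 N).
It fails at once if the coaster is shifted more than 10 mm or lifted (distance of coaster from where it was at the start of the episode above 0.01 m).
It fails at once if a bystander is disturbed (moved more than 10 mm) (distance of any of dispenser, scoop, tub, dustpan, matchbox, keydish from where it was at the start of the episode above 0.01 m).
It also fails if it takes over 48 s, if anything falls off the work surface, if the arm or the gripper's body presses on something with over 40 N, if the wrist force passes 120 N, or if a joint passes its speed limit or range.

## Working session

There is one attempt and no reset: what is moved stays moved. The work goes in short steps, Python scripts to look and compute and a tool call to move; the robot and the scene stay as the last step left them, time stands still between calls to the robot, and variables do not carry over. Pictures are saved under pics/ and viewed, at most 10 in all, crops included, and the job is handed in when it is done.

Besides the shell and the picture viewer there is one more tool, called after ">>>" in YAML: its name, and indented under it one key for each argument. step_arm: Moves the arm, as the interface text tells. Its arguments: {"type":"object","properties":{"motion":{"type":"array"}},"required":["motion"]}

```bash
mkdir -p pics
cat > h.py <<'E'
import numpy as np, cv2
from rig import *
from scipy.spatial.transform import Rotation as R
def pts(cam, depth, mask, state=None):
    p=camera_params(cam); K=np.array(p["mtx"]); v,u=np.nonzero(mask&(depth>0)); d=depth[v,u]
    c=np.stack([(u-K[0,2])/K[0,0]*d,-(v-K[1,2])/K[1,1]*d,-d],1)
    if "extrinsics" in p: T=np.linalg.inv(np.array(p["extrinsics"]))
    else:
        T=np.eye(4);T[:3,:3]=R.from_rotvec(state["tcp_rot"]).as_matrix();T[:3,3]=state["tcp_pos"]; T=T@np.array(p["mount"])
    return c@T[:3,:3].T+T[:3,3]
def circ(q):
    A=np.c_[2*q,np.ones(len(q))]; s=np.linalg.lstsq(A,(q**2).sum(1),rcond=None)[0]; return s[:2],np.sqrt(s[2]+s[0]**2+s[1]**2)
E
python3 - <<'E'
from h import *
s=sense(); print(s)
ims=[]
for c in("top","side"):
    im,d=capture(c); ims.append(im)
    print(c,{k:(np.round(v,2).tolist() if not isinstance(v,(str,float)) else v) for k,v in camera_params(c).items()})
    for t in("cup","coaster","dispenser","scoop","tub","dustpan","matchbox","keydish"):
        for r in regions_of(t,c)[:3]:
            P=pts(c,d,r["mask"]); 
            if len(P): print(c,t,round(r["p"],2),r["extent"],np.median(P,0).round(),P.min(0).round(),P.max(0).round())
    cv2.imwrite(f"pics/{c}0.png",im[...,::-1])
E
```

```text
{'clock': 0.0, 'joint_positions': array([-1.05181137,  0.50186856, -0.42676974,  1.55144634,  0.22076223,
        1.13834099, -0.21031887]), 'dq': array([-0.00014524, -0.00085828, -0.00094833,  0.00097108, -0.00017747,
        0.00078261, -0.00075579]), 'effort': array([-9.67961932e-04, -5.69525743e+01, -5.81641808e+00, -2.80945069e+01,
        1.06997212e-02,  1.18348072e-02, -3.37808032e-06]), 'tcp_pos': array([164.33472337, 628.1999901 , 255.24596132]), 'tcp_rot': array([-0.40064683, -3.11559336,  0.00311927]), 'ft_force': array([ 0.43163696, -0.54837951,  0.27093233]), 'ft_torque': array([-0.02323086,  0.00846971,  0.02624746]), 'grasp_force': 0.0, 'opening': 85.32155268812716}
top {'mtx': [[481.48, 0.0, 279.45], [0.0, 481.48, 213.61], [0.0, 0.0, 1.0]], 'extrinsics': [[0.01, -1.0, 0.01, -8.95], [1.0, 0.02, 0.08, -587.47], [-0.08, 0.01, 1.0, -950.25], [0.0, 0.0, 0.0, 1.0]]}
top cup 0.67 [287.3, 202.4, 316.9, 229.8] [577. -45.  73.] [555. -77.   1.] [608. -22.  81.]
top cup 0.49 [267.9, 187.9, 313.0, 235.2] [600. -10.  11.] [541. -69.  -0.] [643.  30.  19.]
top coaster 0.83 [185.5,
[... 1446 characters left out ...]
61.]
side dispenser 0.97 [266.0, 90.7, 291.5, 151.1] [728. 301.  85.] [689. 286.  -4.] [899. 697. 174.]
side scoop 0.58 [194.0, 145.6, 244.0, 165.4] [563. 324.  22.] [479. 272.  -3.] [617. 406.  36.]
side tub 0.73 [317.6, 289.8, 367.8, 350.2] [ 542. -317.   63.] [ 510. -345.   -2.] [ 620. -222.   67.]
side dustpan 0.64 [350.4, 190.9, 421.2, 253.2] [ 795. -126.    4.] [ 721. -204.   -2.] [912. -46.  41.]
side dustpan 0.44 [276.9, 207.8, 301.7, 239.4] [575. -56.  31.] [553. -75.  -2.] [642.  55.  80.]
side matchbox 0.67 [154.8, 192.8, 180.4, 214.3] [357. 197.  15.] [329. 184.  -1.] [387. 246.  18.]
side keydish 0.6 [326.9, 160.5, 364.5, 193.0] [816.  80.  15.] [751.  12.  -4.] [893. 163.  30.]
```

Run:
```python
from h import *
a=cv2.imread("pics/top0.png")
cv2.imwrite("pics/crop0.png",cv2.resize(a[170:260,160:340],None,fx=4,fy=4,interpolation=cv2.INTER_CUBIC))
```

```text
(no output)
```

View pics/top0.png

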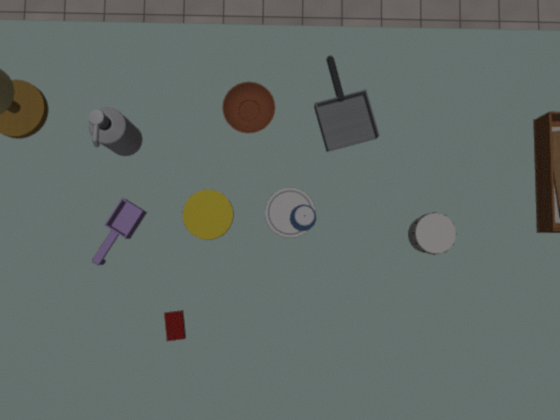

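View pics/crop0.png

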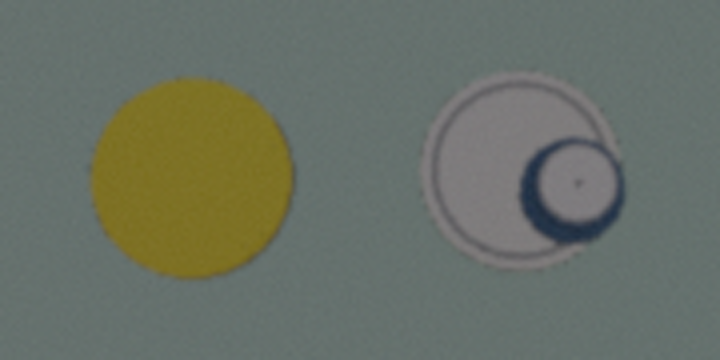

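Two coaster-shaped things stand out: a yellow disc at top (209,215) and a white disc with a grey ring at (290,213), which has the blue cup on it at (303,216). The white one fits, and the crop confirms it. The cup has to go up and left in the image.

```bash
cat >> h.py <<'E'
def ray(cam,u,v,z,state=None):
    p=camera_params(cam); K=np.array(p["mtx"])
    if "extrinsics" in p: T=np.linalg.inv(np.array(p["extrinsics"]))
    else:
        T=np.eye(4);T[:3,:3]=R.from_rotvec(state["tcp_rot"]).as_matrix();T[:3,3]=state["tcp_pos"]; T=T@np.array(p["mount"])
    d=T[:3,:3]@np.array([(u-K[0,2])/K[0,0],-(v-K[1,2])/K[1,1],-1]); o=T[:3,3]
    return (o+d*(z-o[2])/d[2])[:2]
def goal(x,y,z,psi=None):
    "shift in tool units and yaw to bring TCP to x,y,z with tool x along heading psi"
    s=sense(); M=R.from_rotvec(s["tcp_rot"]).as_matrix()
    sh=M.T@(np.array([x,y,z])-s["tcp_pos"])/30
    tx=M[:,0]; w=0
    if psi is not None:
        Rt=np.c_[[np.cos(psi),np.sin(psi),0],[np.sin(psi),-np.cos(psi),0],[0,0,-1]]
        w=R.from_matrix(M.T@Rt).as_rotvec()
    return sh.round(3),np.round(w,3),np.degrees(np.arctan2(tx[1],tx[0])).round(1)
E
python3 - <<'E'
from h import *
c=ray("top",160+521/4-.4,170+171/4-.4,10); k=ray("top",160+579/4-.4,170+183/4-.4,74)
v=c-k; psi=np.arctan2(v[1],v[0]); print(c,k,np.hypot(*v),np.degrees(psi))
u=v/np.hypot(*v); st=k-u*60
for p in(psi,psi+np.pi): print(st,goal(*st,180,p))
print(camera_params("wrist"))
M=R.from_rotvec(sense()["tcp_rot"]).as_matrix();print(M.round(3))
E
```

```text
[591.72612276 -21.81030981] [580.71169758 -47.86999479] 28.291778719829697 67.08809162296764
[ 557.3527735  -103.13626539] (array([-18.843, -20.293,   2.544]), array([-0.   , -0.   ,  1.715]), np.float64(165.3))
[ 557.3527735  -103.13626539] (array([-18.843, -20.293,   2.544]), array([ 0.   , -0.   , -1.427]), np.float64(165.3))
{'mtx': array([[318.58073201,   0.        , 280.76568693],
       [  0.        , 318.58073201, 210.54089892],
       [  0.        ,   0.        ,   1.        ]]), 'mount': array([[-5.40904257e-04,  9.60530733e-01,  2.78173362e-01,
         7.04245237e+01],
       [ 9.99999760e-01,  6.39939949e-04, -2.65222594e-04,
         6.86896456e-01],
       [-4.32768699e-04,  2.78173152e-01, -9.60530848e-01,
        -1.18413517e+02],
       [ 0.00000000e+00,  0.00000000e+00,  0.00000000e+00,
         1.00000000e+00]])}
[[-0.967  0.253 -0.   ]
 [ 0.253  0.967 -0.   ]
 [ 0.    -0.    -1.   ]]
```

>>> step_arm:
  motion:
    - [-18.8,-20.3,2.5,0,0,1.7,0.6]
    - [-18.8,-20.3,2.5,0,0,1.7,0.6]
    - [-18.8,-20.3,2.5,0,0,1.7,0.6]
    - [-18.8,-20.3,2.5,0,0,1.7,0.6]
    - [-18.8,-20.3,2.5,0,0,1.7,0.6]

```text
clock: 1.4
tcp_pos: [282.6, 407.6, 233.9]
tcp_rot: [1.523, 2.748, 0.001]
ft_force: [1.4, -0.7, -0.4]
opening: 34.1
grasp_force: 0.0
```

Run:
```python
from h import *
s=sense();print(s["clock"],s["tcp_pos"],s["joint_positions"],s["opening"])
print(goal(557,-103,180,np.radians(67)))
```

```text
1.4 [282.6182346  407.56663022 233.91600516] [-0.80307817  0.2309126  -0.24606985  1.95874572  0.06820535  0.95889553
 -0.52316054] 34.1105110650662
(array([-19.28 ,  -1.271,   1.789]), array([ 0.001, -0.001,  0.96 ]), np.float64(122.0))
```

>>> step_arm:
  motion:
    - [-19.3,-1.3,1.8,0,0,0.96,0.6]
    - [-19.3,-1.3,1.8,0,0,0.96,0.6]
    - [-19.3,-1.3,1.8,0,0,0.96,0.6]
    - [-19.3,-1.3,1.8,0,0,0.96,0.6]
    - [-19.3,-1.3,1.8,0,0,0.96,0.6]

```text
clock: 1.9
tcp_pos: [401.5, 189.0, 211.0]
tcp_rot: [2.423, 2.0, 0.002]
ft_force: [0.7, -0.7, -0.1]
opening: 34.3
grasp_force: 0.0
```

Run:
```python
from h import *
s=sense();print(s["clock"],s["tcp_pos"],s["joint_positions"],s["opening"])
print(goal(557,-103,180,np.radians(67)))
```

```text
1.9 [401.5457276  188.9719964  211.01145656] [-0.51853745  0.15906746  0.01986952  2.10470874 -0.00420554  0.87636239
 -0.6869294 ] 34.25175616962988
(array([-8.575,  6.931,  1.033]), array([ 0.001, -0.001,  0.211]), np.float64(79.1))
```

>>> step_arm:
  motion:
    - [-8.58,6.93,1.0,0,0,0.21,0.6]
    - [-8.58,6.93,1.0,0,0,0.21,0.6]
    - [-8.58,6.93,1.0,0,0,0.21,0.6]
    - [-8.58,6.93,1.0,0,0,0.21,0.6]
    - [-8.58,6.93,1.0,0,0,0.21,0.6]

```text
clock: 2.4
tcp_pos: [519.8, -30.2, 188.3]
tcp_rot: [2.613, 1.743, 0.002]
ft_force: [0.5, -0.1, 0.3]
opening: 34.4
grasp_force: 0.0
```

Run:
```python
from h import *
s=sense();print(s["clock"],s["tcp_pos"],s["joint_positions"],s["opening"])
print(goal(557,-103,180,np.radians(67)))
```

```text
2.4 [519.83569375 -30.18690355 188.27732041] [-0.16484086  0.32513606  0.20433001  1.95596781 -0.08545626  0.86757003
 -0.31002681] 34.412313115483066
(array([-1.765,  2.076,  0.277]), array([ 0.001, -0.001,  0.007]), np.float64(67.4))
```

>>> step_arm:
  motion:
    - [-1.77,2.08,0.28,0,0,0,0.6]
    - [-1.77,2.08,0.28,0,0,0,0.6]
    - [-1.77,2.08,0.28,0,0,0,0.6]
    - [-1.77,2.08,0.28,0,0,0,0.6]

```text
clock: 2.8
tcp_pos: [555.9, -102.1, 179.3]
tcp_rot: [-2.615, -1.74, 0.001]
ft_force: [-0.5, 0.9, -0.9]
opening: 33.9
grasp_force: 0.0
```

Run:
```python
from h import *
s=sense();print(s["clock"],s["tcp_pos"],s["opening"])
im,d=capture("wrist"); cv2.imwrite("pics/w1.png",im[...,::-1]); np.savez("w1.npz",im=im,d=d)
for t in("cup","coaster"):
    for r in regions_of(t,"wrist")[:2]: print(t,r["p"],r["extent"])
# fingers: depth points near tool
P=pts("wrist",d,d>0,s); T=R.from_rotvec(s["tcp_rot"]).as_matrix(); q=(P-s["tcp_pos"])@T
m=(abs(q[:,0])<25)&(abs(q[:,1])<60)&(q[:,2]<60); q=q[m]; print(len(q),np.percentile(q,[0,1,5,50,95,99,100],axis=0).round(1).tolist())
im,d=capture("side"); P=pts("side",d,d>0); q=(P-s["tcp_pos"])@T; m=(abs(q[:,0])<25)&(abs(q[:,1])<60)&(abs(q[:,2])<60); q=q[m]
print(len(q),np.percentile(q,[0,1,5,50,95,99,100],axis=0).round(1).tolist())
```

```text
2.8 [ 555.89242313 -102.10063985  179.31142903] 33.947013837278455
cup 0.79 [251.9, 100.4, 317.8, 162.1]
coaster 0.69 [227.9, 26.3, 344.0, 148.6]
49937 [[-12.3, -60.0, -75.9], [-9.7, -57.5, -73.8], [-6.8, -52.0, -70.5], [12.2, 0.0, -51.5], [19.9, 52.1, -9.3], [20.8, 57.7, 12.2], [21.9, 60.0, 23.8]]
1003 [[-17.6, -59.9, -60.0], [-16.8, -56.9, -59.6], [-15.5, -51.1, -57.6], [-9.3, 0.3, -32.7], [7.9, 48.5, 11.2], [11.2, 55.4, 18.8], [14.3, 59.0, 22.6]]
```

View pics/w1.png

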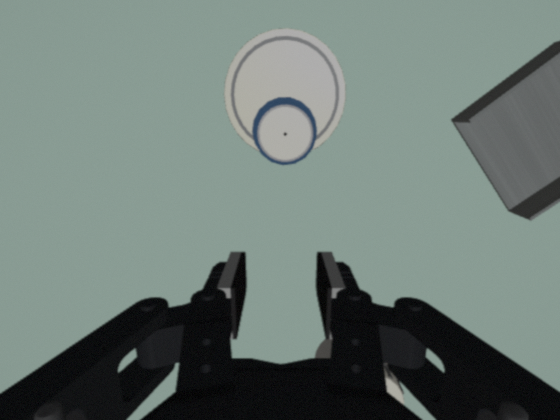

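The wrist view shows the cup with its wick at (285,133) and the white coaster centred near (285,92). Both lie on the line between the open fingertips, at (238,255) and (323,255).

```bash
cat >> h.py <<'E'
def rel(name=None,view=False):
    "coaster centre (ellipse of white+cup region) and cup foot centre by wrist camera, world"
    s=sense(); im,d=capture("wrist"); P=pts("wrist",d,np.ones(d.shape,bool)&(d>-1),s)
    if name: cv2.imwrite(f"pics/{name}.png",im[...,::-1])
    hsv=cv2.cvtColor(im,cv2.COLOR_RGB2HSV); v,u=np.nonzero(d>0)
    def img(m): z=np.zeros(d.shape,bool); z[v[m],u[m]]=1; return z
    c0=np.array([592,-22]); near=np.hypot(*(P[:,:2]-c0).T)<75
    white=(hsv[...,1][v,u]<45)&(hsv[...,2][v,u]>110)
    a=near&white&(abs(P[:,2]-10)<5); 
    # outer edge: farthest white point per bearing
    q=np.array([ray("wrist",x,y,10,s) for x,y in zip(u[a],v[a])]); c=c0.astype(float)
    for _ in range(4):
        th=((np.arctan2(*(q-c).T[::-1])+np.pi)/2/np.pi*72).astype(int); r=np.hypot(*(q-c).T)
        e=np.array([q[th==k][np.argmax(r[th==k])] for k in range(72) if (th==k).any() and r[th==k].max()>46]); c,rad=circ(e)
    b=near&(P[:,2]>70)&(P[:,2]<82)&white
    tl=np.array([ray("wrist",x,y,72,s) for x,y in zip(u[b],v[b])])
    ell=cv2.minEnclosingCircle(tl.astype(np.float32)) if len(tl) else None
    return c,rad,len(e),(np.array(ell[0]),ell[1]) if ell else None,s
E
python3 - <<'E'
from h import *
c,rad,n,t,s=rel(); print(c,rad,n,t)
k=ray("wrist",285,133.5,76,s); print(k)
for kk in(k,t[0]): v=c-kk; print(v,np.hypot(*v),np.degrees(np.arctan2(v[1],v[0])))
v=c-k; psi=np.arctan2(v[1],v[0]); u=v/np.hypot(*v)
print(goal(*(k-u*48),100,psi),goal(*(k-u*48),39,psi))
E
```

```text
Traceback (most recent call last):
  File "h.py", line 39, in rel
    q=np.array([ray("wrist",x,y,10,s) for x,y in zip(u[a],v[a])]); c=c0.astype(float)
                ~~~^^^^^^^^^^^^^^^^^^
  File "h.py", line 14, in ray
    p=camera_params(cam); K=np.array(p["mtx"])
ValueError: time passes only in moves, steps and waits
```

```bash
python3 - <<'E'
t=open("h.py").read()
t=t.replace('''    d=T[:3,:3]@np.array([(u-K[0,2])/K[0,0],-(v-K[1,2])/K[1,1],-1]); o=T[:3,3]
    return (o+d*(z-o[2])/d[2])[:2]''','''    u=np.asarray(u,float);v=np.asarray(v,float)
    d=np.stack([(u-K[0,2])/K[0,0],-(v-K[1,2])/K[1,1],-1+0*u],-1)@T[:3,:3].T; o=T[:3,3]
    return (o+d*((z-o[2])/d[...,2:]))[...,:2]''')
for z,w in(("10","a"),("72","b")): t=t.replace(f'np.array([ray("wrist",x,y,{z},s) for x,y in zip(u[{w}],v[{w}])])',f'ray("wrist",u[{w}],v[{w}],{z},s)')
open("h.py","w").write(t)
E
python3 - <<'E'
from h import *
c,rad,n,t,s=rel(); print(c,rad,n,t)
k=ray("wrist",285,133.5,76,s); print(k)
for kk in(k,t[0]): v=c-kk; print(v,np.hypot(*v),np.degrees(np.arctan2(v[1],v[0])))
v=c-k; psi=np.arctan2(v[1],v[0]); u=v/np.hypot(*v)
print(goal(*(k-u*48),100,psi),goal(*(k-u*48),39,psi))
E
```

```text
[593.26829939 -20.42522426] 51.576169559899235 62 (array([581.81103516, -48.56024551]), 21.125965118408203)
[582.26557105 -44.04380674]
[11.00272834 23.61858248] 26.055660981832613 65.02151895935052
[11.45726423 28.13502125] 30.37841873102434 67.84265274704366
(array([0.46 , 0.026, 2.663]), array([-0.   , -0.001,  0.043]), np.float64(67.5)) (array([0.459, 0.027, 4.696]), array([-0.   , -0.001,  0.043]), np.float64(67.5))
```

Run:
```python
from h import *
print(goal(558.7,-102.3,39,np.radians(67.4)))
```

```text
(array([-0.037,  0.113,  4.696]), array([-0.   , -0.001,  0.002]), np.float64(67.5))
```

>>> step_arm:
  motion:
    - [-0.03,0.11,1.6,0,0,0,0.6]
    - [-0.03,0.11,3.0,0,0,0,0.6]
    - [-0.03,0.11,4.0,0,0,0,0.6]
    - [-0.03,0.11,4.3,0,0,0,0.6]
    - [-0.03,0.11,4.3,0,0,0,0.6]

```text
clock: 3.6
tcp_pos: [557.8, -103.0, 49.7]
tcp_rot: [-2.612, -1.742, 0.003]
ft_force: [0.1, 0.4, 0.5]
opening: 34.5
grasp_force: 0.0
```

Run:
```python
from h import *
s=sense();print(s["clock"],s["tcp_pos"],s["opening"],s["ft_force"])
print(goal(558.7,-102.3,39,np.radians(67.4)))
im,d=capture("side"); cv2.imwrite("pics/s2.png",cv2.resize(im[150:290,210:390,::-1],None,fx=4,fy=4,interpolation=cv2.INTER_CUBIC))
T=R.from_rotvec(s["tcp_rot"]).as_matrix()
P=pts("side",d,d>0); q=(P-s["tcp_pos"])@T; m=(abs(q[:,0])<25)&(abs(q[:,1])<60)&(P[:,2]>12)&(P[:,2]<110); q=q[m]
for zz in range(-45,36,8):
    w=q[abs(q[:,2]-zz)<4]
    if len(w): print(zz,len(w),w[:,:2].min(0).round(),w[:,:2].max(0).round())
print(rel()[:4])
```

```text
3.6 [ 557.78867216 -102.99763395   49.68237205] 34.497925083567424 [0.13268118 0.37374238 0.54497516]
(array([0.033, 0.02 , 0.356]), array([-0.003,  0.001,  0.   ]), np.float64(67.4))
-45 117 [-19. -58.] [11. 57.]
-37 87 [-17. -56.] [12. 51.]
-29 154 [-15. -52.] [10. 49.]
-21 67 [-15. -49.] [-6. 46.]
-13 31 [-14. -32.] [ 8. 28.]
-5 36 [-14. -31.] [ 2. 28.]
3 37 [-12. -31.] [ 1. 28.]
11 40 [-13. -31.] [-0. 28.]
19 22 [-13. -29.] [ 1. 26.]
27 1 [ 1. 16.] [ 1. 16.]
(array([593.17937352, -21.19933542]), np.float64(51.35130428710406), 38, (array([582.23205566, -46.29951096]), 21.630285263061523))
```

View pics/s2.png

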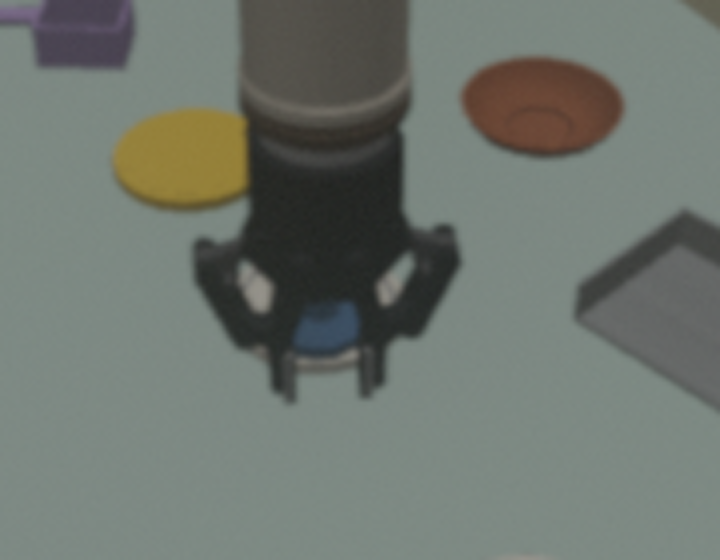

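The side view shows the cup, at about (325,325) in the crop, centred between the fingers behind its foot. Next I go down to rim height and approach.

>>> step_arm:
  motion:
    - [0.03,0.02,0.2,0,0,0,0.6]
    - [0.03,0.02,0.35,0,0,0,0.6]
    - [0.25,0.02,0.36,0,0,0,0.6]
    - [0.45,0.02,0.36,0,0,0,0.6]
    - [0.6,0.02,0.36,0,0,0,0.6]

```text
clock: 4.2
tcp_pos: [566.8, -86.2, 40.1]
tcp_rot: [-2.613, -1.743, -0.001]
ft_force: [-0.7, 0.4, -0.2]
opening: 34.0
grasp_force: 0.0
```

Run:
```python
from h import *
s=sense();print(s["clock"],s["tcp_pos"],s["opening"],s["ft_force"])
print(goal(593-32*np.cos(1.176),-21-32*np.sin(1.176),39,np.radians(67.4)))
```

```text
4.2 [566.76993083 -86.1841947   40.06437784] 33.97743638542403 [-0.6919816   0.4084954  -0.21098325]
(array([ 1.275, -0.028,  0.036]), array([ 0.   , -0.001,  0.   ]), np.float64(67.4))
```

>>> step_arm:
  motion:
    - [0.1,0,0,0,0,0,0.6]
    - [0.18,0,0,0,0,0,0.6]
    - [0.24,0,0,0,0,0,0.6]
    - [0.29,0,0,0,0,0,0.6]
    - [0.34,0,0,0,0,0,0.6]

```text
clock: 4.7
tcp_pos: [570.1, -78.0, 39.9]
tcp_rot: [2.614, 1.742, -0.0]
ft_force: [0.2, -0.2, -0.4]
opening: 34.3
grasp_force: 0.0
```

>>> step_arm:
  motion:
    - [0.05,0,0,0,0,0,0.6]
    - [0.1,0,0,0,0,0,0.6]
    - [0.15,0,0,0,0,0,0.6]
    - [0.2,0,0,0,0,0,0.6]
    - [0.25,0,0,0,0,0,0.6]

```text
clock: 5.2
tcp_pos: [573.1, -71.0, 39.8]
tcp_rot: [2.614, 1.742, -0.0]
ft_force: [-1.2, -1.3, 0.6]
opening: 34.5
grasp_force: 0.5
```

Run:
```python
from h import *
c,rad,n,t,s=rel("w3"); print(c,rad,n,t,s["tcp_pos"])
print(goal(593-32*np.cos(1.176),-21-32*np.sin(1.176),39,np.radians(67.4)))
```

```text
[593.47784602 -20.44196466] 51.58770484115151 55 (array([566.31726074, -41.45561218]), 40.558048248291016) [573.09041923 -70.9620418   39.83107573]
(array([ 0.71 , -0.027,  0.029]), array([ 0., -0., -0.]), np.float64(67.4))
```

View pics/w3.png

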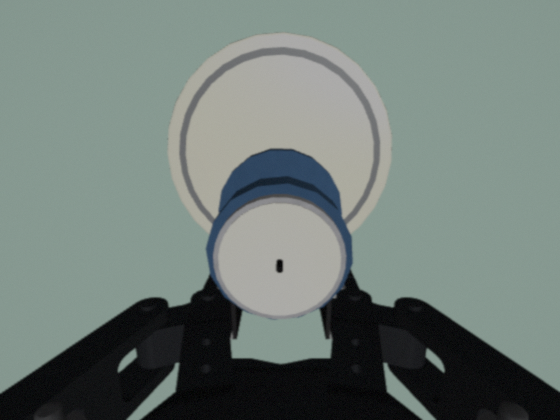

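The wrist view has the cup's foot seated between the fingertips, with its front edge at (280,149). The coaster ring is centred near (280,145), so I push on straight ahead.

Run:
```python
from h import *
s=sense(); M=R.from_rotvec(s["tcp_rot"]).as_matrix()
f=ray("wrist",280,149,20,s); T=lambda p:(M.T@np.r_[p-s["tcp_pos"][:2],0])[:2]
c=np.array([593.5,-20.4]); print("foot front",f,T(f),"axis x",T(f)[0]-27,"coaster",T(c), "wick",T(ray("wrist",280,266,78,s)))
print("ring far/near",T(ray("wrist",280,34,10,s)))
```

```text
foot front [595.74500369 -16.12941709] [58.86557458 -0.15398964] axis x 31.865574578659064 coaster [54.06007723 -0.58423825] wick [ 3.22925516e+01 -1.87220485e-02]
ring far/near [105.29597113  -0.12670561]
```

>>> step_arm:
  motion:
    - [0.05,0,0,0,0,0,0.6]
    - [0.1,0,0,0,0,0,0.6]
    - [0.15,0,0,0,0,0,0.6]
    - [0.2,0,0,0,0,0,0.6]
    - [0.25,0,0,0,0,0,0.6]

```text
clock: 5.75
tcp_pos: [575.9, -63.9, 39.8]
tcp_rot: [-2.614, -1.742, 0.0]
ft_force: [-0.3, -1.1, -0.5]
opening: 34.3
grasp_force: 0.5
```

>>> step_arm:
  motion:
    - [0.05,0,0,0,0,0,0.6]
    - [0.1,0,0,0,0,0,0.6]
    - [0.15,0,0,0,0,0,0.6]
    - [0.2,0,0,0,0,0,0.6]
    - [0.25,0,0,0,0,0,0.6]

```text
clock: 6.25
tcp_pos: [578.9, -57.0, 39.9]
tcp_rot: [-2.614, -1.742, 0.0]
ft_force: [-0.8, 0.0, 0.9]
opening: 34.0
grasp_force: 0.5
```

Run:
```python
from h import *
c,rad,n,t,s=rel("w4"); M=R.from_rotvec(s["tcp_rot"]).as_matrix(); T=lambda p:(M.T@np.r_[p-s["tcp_pos"][:2],0])[:2]
print(s["tcp_pos"],s["ft_force"],c,rad,n,T(c),T(np.array([593.3,-20.8])))
```

```text
[578.86095933 -56.95325584  39.85063409] [-0.79278924  0.03641173  0.89842801] [593.48438157 -20.37002067] 51.58250245642939 55 [39.39343947 -0.57835905] [38.92561871 -0.58310444]
```

View pics/w4.png

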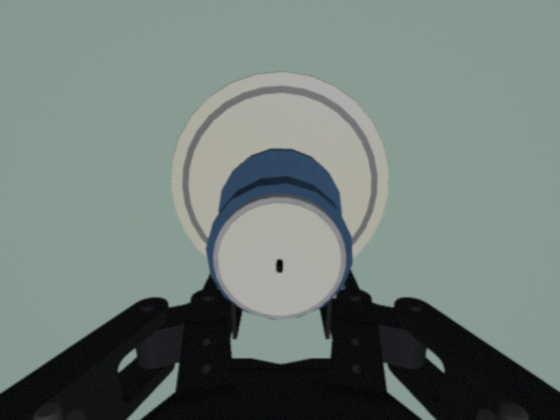

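The cup is upright in the same place between the fingertips, wick at (280,266), and the coaster hasn't moved. About 7 mm remain.

>>> step_arm:
  motion:
    - [0.05,0,0,0,0,0,0.6]
    - [0.1,0,0,0,0,0,0.6]
    - [0.15,0,0,0,0,0,0.6]
    - [0.2,0,0,0,0,0,0.6]
    - [0.235,0,0,0,0,0,0.6]

```text
clock: 6.8
tcp_pos: [581.6, -50.4, 39.8]
tcp_rot: [-2.614, -1.743, -0.0]
ft_force: [-0.9, -0.5, -0.1]
opening: 33.8
grasp_force: 0.4
```

>>> step_arm:
  motion:
    - [0,0,0,0,0,0,0.6]
    - [-0.1,0,0,0,0,0,0.6]
    - [-0.4,0,0,0,0,0,0.6]
    - [-1.0,0,0,0,0,0,0.6]
    - [-1.3,0,0,0,0,0,0.6]

```text
clock: 7.3
tcp_pos: [565.2, -89.8, 39.8]
tcp_rot: [2.616, 1.739, -0.002]
ft_force: [1.6, -0.0, -0.1]
opening: 34.2
grasp_force: 0.0
```

>>> step_arm:
  motion:
    - [-0.3,0,-0.5,0,0,0,0.6]
    - [-0.5,0,-1.5,0,0,0,0.6]
    - [-0.5,0,-3,0,0,0,0.6]
    - [-0.5,0,-4,0,0,0,0.6]
    - [-0.5,0,-4,0,0,0,0.6]

```text
clock: 7.8
tcp_pos: [564.1, -102.0, 166.0]
tcp_rot: [2.61, 1.737, 0.012]
ft_force: [0.9, 0.2, 0.0]
opening: 34.1
grasp_force: 0.0
```

Run:
```python
from h import *
c,rad,n,t,s=rel("w5"); print(c,rad,n,t,np.hypot(*(t[0]-c)))
im,d=capture("top"); cv2.imwrite("pics/t5.png",cv2.resize(im[170:260,230:350,::-1],None,fx=5,fy=5,interpolation=cv2.INTER_CUBIC))
```

```text
[593.31602627 -20.44245845] 51.56595710947706 72 (array([593.78125   , -19.23428345]), 21.476886749267578) 1.2946505138056863
```

View pics/w5.png

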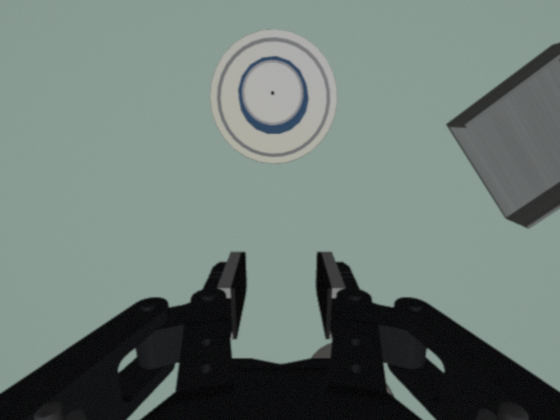

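View pics/t5.png

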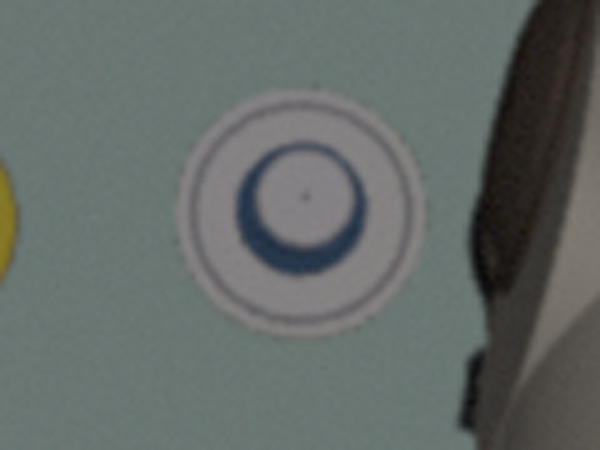

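Both views show the cup upright in the middle of the ring: in the top crop the foot is centred near (302,210) and the coaster near (302,213), which is under 2 mm. The hand is clear of everything.

```bash
python3 -c "from rig import *; print(hand_in())"
```

```text
the job is handed in; nothing more can be done
None
```

The cup stands upright within about 2 mm of the white coaster's centre by the last pictures, the coaster hasn't measurably moved, the arm is clear, and the job is handed in at about 8 s of the 48 s allowed (no verdict was shown).

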